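Strip an empty solder reel off its bayonet stand

TASK

The solder reel on the stand is used up: take it off so that the full one can go on. Unlock the orange cap by feel - turn it anticlockwise, seen from above, until it just meets its stop, never forcing it - then draw it straight up off the spindle and stand it, knob up, on the bench; slide the empty green reel up off the spindle without wrenching it and set it down flat in the lime tray. Drop nothing and leave the other things on the bench where they are.

Things in the scene. Friction and masses are not known exactly. Their poses are not given: they have to be found in the camera images.
- cap_center (a point): Lock cap: orange knob, 44 mm wide with two parallel flats to grip, 32 mm apart (they face its own +y and -y, 30 mm long), 36 mm high, about 50 g, on top of the empty reel over the spindle; the point is its centre, half-way up, z up its axis. To free it, turn it anticlockwise seen from above, in one grip: after 0.4 to 1.5 rad (unknown, not visible) its pins meet a hard stop.
- lock_cap: The same cap; origin at the centre of its lower edge. It turns with less than 0.2 N m; at the stop this rises at once, and 0.25 N m there is too much. At the stop, and up to 0.1 rad short of it, it lifts off; elsewhere it is locked: never pull it with over 20 N. Underside: blind bore 27 mm wide, 22 mm deep, with two pins that hook under the spindle's slotted head. It must rise 18 mm to be clear.
- reel_center (a point): Empty solder reel: green plastic, two flanges of 56 mm diameter, 3.5 mm thick, 28 mm high in all, 30 to 60 g, standing under the cap on the stand's sprung plate; the point is its centre, half-way up, z up its axis. Its 27 mm bore slides on the 25 mm spindle. When the cap comes off, the spring lifts it 4 mm; from there it must rise about 40 mm more to be clear of the spindle.
- empty_reel: The same empty reel; origin at the centre of its lower face.
- spindle_top (a point): The open top end of the upright steel spindle, 25 mm in diameter, 84 mm above the bench; z up its axis. The angle at which the spindle's slots lie is not known.
- stand: Reel stand, fixed to the bench: dark round foot 110 mm wide, up to 19 mm high (with a wire eyelet 36 mm high at its edge); spindle; round sprung plate under the reel, 42 mm wide, its top 40 mm above the bench at the start, free to move 4 mm up or down, pressing up with 4 to 10 N. Origin on the spindle's axis at the bench top.
- tray: Open lime-green plastic tray, loose, 192 mm long (along its x), 112 mm wide (along its y), 59 mm high outside; floor 2 mm thick, at least 162 by 82 mm inside; origin at the centre of its underside.
- new_reel: Bystander: full solder reel with green flanges, 54 mm wide, 30 mm high; origin at the centre of its underside.
- ipa_bottle: Bystander: white dropper bottle with a blue cap, 44 mm wide, 134 mm high; origin at the centre of its underside.
- driver_red: Bystander: screwdriver with a red handle, 176 mm long, 22 mm thick, lying; origin at the middle of its underside.
Mind the look-alikes: they are no part of the job. Leave any pink or yellow look-alike of the empty_reel alone. Of the things shaped like the lock_cap, the orange one is meant.

How it is judged (in metres and radians):
On the way, in this order (a step that is already met when the one before it is completed fails the run):
1. the cap is drawn up off the spindle (z of cap_center in the frame of spindle_top above 0.02 m), for 0.1 s.
2. the empty reel is slid up off the spindle (z of reel_center in the frame of spindle_top above 0.014 m), for 0.1 s.
At the end, for the whole second after the job is handed in: The empty reel lies flat (within 0.15 rad) on the floor of the lime tray, its centre within 70 mm along and 35 mm across of the middle; the cap stands knob up (within 0.15 rad) on the bench, outside the tray; both are released and at rest (x of reel_center in the frame of tray between -0.07 and 0.07 m and y of reel_center in the frame of tray between -0.035 and 0.035 m and z of reel_center in the frame of tray between 0.01 and 0.022 m and angle between each of reel_center, cap_center's own z axis and vertical below 0.15 rad and height (world z) of cap_center below 0.026 m and (x of cap_center in the frame of tray above 0.1 m or x of cap_center in the frame of tray below -0.1 m or y of cap_center in the frame of tray above 0.06 m or y of cap_center in the frame of tray below -0.06 m) and linear speed of each of empty_reel, lock_cap below 0.03 m/s and contact force between the fingers and empty_reel below 0.05 N and contact force between the fingers and lock_cap below 0.05 N); the robot touches nothing.
It fails at once if the cap is forced: more than 45 N between it and the spindle (contact force between lock_cap and stand above 45 N).
It fails at once if the empty reel is wrenched or rammed: more than 45 N between it and the stand (contact force between empty_reel and stand above 45 N).
It fails at once if the cap or the reel is dropped: it falls free faster than 0.7 m/s ((linear speed of lock_cap above 0.7 m/s and contact force between the fingers and lock_cap below 0.01 N) or (linear speed of empty_reel above 0.7 m/s and contact force between the fingers and empty_reel below 0.01 N)).
It fails at once if another thing on the bench is moved more than 30 mm (distance of any of new_reel, ipa_bottle, driver_red from where it was at the start of the episode above 0.03 m).
It also fails if it takes over 72 s, if anything falls off the work surface, if the arm or the gripper's body presses on something with over 40 N, if the wrist force passes 120 N, or if a joint passes its speed limit or range.

ROBOT

A 6-joint arm with a two-finger parallel gripper is mounted at the origin on a cart in front of the work surface, level with it; the furniture and walls round the work are solid. World frame = base frame: x ahead of the robot, y to its left, z up, the work surface at z = 0. Lengths are in mm, angles in rad, forces in N, time in s.
With the tool pointing down it reaches from about 350 to 875 mm from the base axis. Payload 4.2 kg.
Tool frame: the origin (TCP) lies midway between the tips of the shut fingers; the grasp point (between the pads) lies 19 mm behind it; x points along the fingers, y is the direction in which the jaws open and shut, and the axes are right-handed (so a half turn about x gives the same grasp; the last joint's range is limited). The gripper opens to 85 mm and grips with 20 to 120 N. Pads are 22 mm wide; open, the fingers measure 114 mm over their backs; the gripper's body (76 mm by 85 mm) begins 54 mm behind the grasp point. The pads swing forward as they close: fully open they stand 13 mm farther back than shut.
Start: joints at [1.526, 0.385, 0.008, 0, -1.194, -0.259], TCP at [186.935, 596.368, 231.312] pointing down, gripper open.
Joint ranges: [-3.14, 3.14], [-1.21, 2.06], [-1.07, 1.41], [-3.16, 2.05], [-2.99, -0.16], [-3.1, 3.1]. Speed limits (rad/s): [2.79, 2.79, 3.14, 3.14, 3.14, 3.14].

INTERFACE

Orientations are given as a unit quaternion [x, y, z, w].
In Python, from bench import readout, imaging, arm gives the robot as it stands.
- The arm moves only by the tool arm_command, never from a script. Its argument "increments" is a list of rows, each a list of 3 entries, a list of its own where there are three numbers: the turn, a rotation vector about the world's x, y, z in degrees, then the shift along the world's x, y, z in mm, then the closure, from 0 (fully open) to 1 (shut). In form: [[[ax, ay, az], [tx, ty, tz], fingers], ...]. A call has exactly 5 rows; each row is the pose to reach, as a shift and turn from the pose measured when the call began; what a row does not reach only later rows make up. A row lasts 1/10 s, in which the tool goes at most 50 mm and 8.59 degrees, less where a joint would pass 70% of its speed; a pose out of reach is approached as far as the arm can. A call with a gripper value outside its range is refused whole. The fingers move at their own pace and stop on an object; the grip force is fixed at half the most. Time passes only in rows, so rows that repeat a pose let the fingers close, or fill a call up. It gives the time, the measured TCP pose, the force and the opening at its end, in the units of the state.
- readout.read_state(): the state, without advancing time (a new reading comes with each control period).
- imaging.get_image(name): name is "side" or "top"; returns (picture, depth): 400x640x3 uint8, blue, green, red; 400x640 float32, mm along the optical axis (not along the pixel's ray), 0 where there is no reading.
- imaging.camera_info(name): a dict with "vfov" (degrees; the focal length in pixels is half the picture's height over the tangent of half this angle, whatever the lens; pixels are square), "cx", "cy" (the principal point, pixels), "eye" and "rotation" of the camera in the world. Camera axes: x right, y down, z forward; pixel columns grow to the right and rows downward; lengths in mm; the calibration is good to about 2 mm. A picture is of the moment at which its call begins. camera_info takes no time and is no camera call.
- arm.job_done(): hands the job in, once; it reports no verdict.
The state is a dict: "clock": time; "joints": joint angles; "joint_vel": joint speeds; "joint_efforts": joint torques, N m; "position": TCP position; "ee_rot": TCP orientation; "contact_force": force on the tool from outside, world axes, zero at the start; "wrist_torque": the same for the moment, N m; "gripper_width": finger opening in mm.
Only numpy, scipy, OpenCV 4.12 (cv2) and the standard library are available. Lean on these libraries where they do the work, as an engineer would, in place of code of your own. Each camera call takes 0.05 s, during which the arm holds its last target. There are 200 camera calls.

## Working session

There is one attempt and no reset: what is moved stays moved. The work goes in short steps, Python scripts to look and compute and a tool call to move; the robot and the scene stay as the last step left them, time stands still between calls to the robot, and variables do not carry over. Pictures are saved under pics/ and viewed, about 8 in all and at most 12, crops included, and the job is handed in when it is done.

Besides the shell and the picture viewer there is one more tool, called after ">>>" as name(argument=value, ...) on one line, values as JSON. arm_command: Moves the arm, as the interface text tells. Its arguments: {"type":"object","properties":{"increments":{"type":"array","items":{"type":"array"}}},"required":["increments"]}

```bash
mkdir -p pics
cat > h.py <<'E'
import numpy as np,cv2
from bench import readout,imaging,arm
def K(n):
    c=imaging.camera_info(n);f=200/np.tan(np.radians(c["vfov"])/2);return c,f
def ray(n,u,v):
    c,f=K(n);R=np.array(c["rotation"]);return np.array(c["eye"]),R@np.array([(u-c["cx"])/f,(v-c["cy"])/f,1])
def at_z(n,u,v,z):
    e,d=ray(n,u,v);return e+d*(z-e[2])/d[2]
def cloud(n,dep):
    c,f=K(n);v,u=np.mgrid[:400,:640];P=np.stack([(u-c["cx"])/f*dep,(v-c["cy"])/f*dep,dep],-1)
    return P@np.array(c["rotation"]).T+np.array(c["eye"])
E
python3 - <<'E'
from h import *
for n in("side","top"):
    c=imaging.camera_info(n);print(n,c)
    p,d=imaging.get_image(n);cv2.imwrite(f"pics/{n}0.png",p);np.save(f"{n}0.npy",d)
    print((d>0).mean())
print(readout.read_state())
E
```

```text
side {'vfov': 57.272262585414886, 'cx': 323.3529962725993, 'cy': 204.87556650651527, 'eye': array([520.13499541, 843.72906922, 780.28302103]), 'rotation': array([ 0.006036  ,  0.91204092, -0.41005355,  0.00100435])}
0.9960703125
top {'vfov': 53.10085764741524, 'cx': 324.0487130688954, 'cy': 199.86376612806782, 'eye': array([ 415.56036198,   41.99468771, 1053.19579274]), 'rotation': array([ 0.71070126, -0.70084263,  0.04676495, -0.03919662])}
0.99594140625
{'clock': 0.1, 'joints': array([ 1.52558844e+00,  3.85489922e-01,  6.80291443e-03, -4.23829629e-04,
       -1.19400991e+00, -2.58591531e-01]), 'joint_vel': array([-0.00123682, -0.00215531,  0.00266626, -0.00078829,  0.00136954,
        0.00118607]), 'joint_efforts': array([-2.36867972e-04, -3.93321061e+01,  1.88930118e+01,  4.19794232e+00,
       -2.59807217e-03,  3.82926544e-06]), 'position': array([186.80379595, 595.9015256 , 230.34225847]), 'ee_rot': array([-0.69888911,  0.10773429,  0.69902297,  0.10636835]), 'contact_force': array([ 0.85727385, -0.72066437,  0.15553409]), 'wrist_torque': array([-0.03463169, -0.01723596,  0.00934338]), 'gripper_width': 85.71400724891251}
```

```bash
sed -i 's/np.array(c\["rotation"\])/Rot.from_quat(c["rotation"]).as_matrix()/; s/^import numpy as np,cv2/import numpy as np,cv2\nfrom scipy.spatial.transform import Rotation as Rot/' h.py; cat h.py | grep Rot
```

```text
from scipy.spatial.transform import Rotation as Rot
    c,f=K(n);R=Rot.from_quat(c["rotation"]).as_matrix();return np.array(c["eye"]),R@np.array([(u-c["cx"])/f,(v-c["cy"])/f,1])
    return P@Rot.from_quat(c["rotation"]).as_matrix().T+np.array(c["eye"])
```

View pics/top0.png

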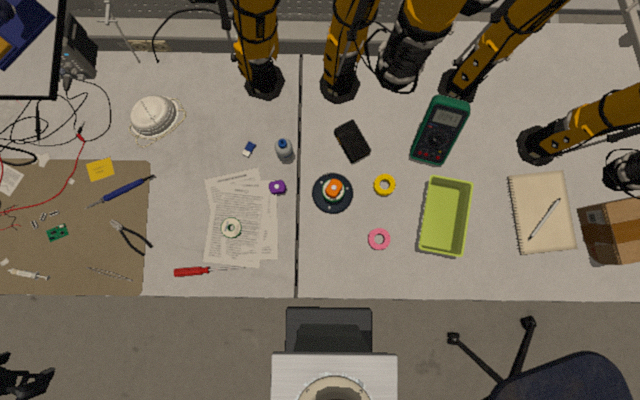

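View pics/side0.png

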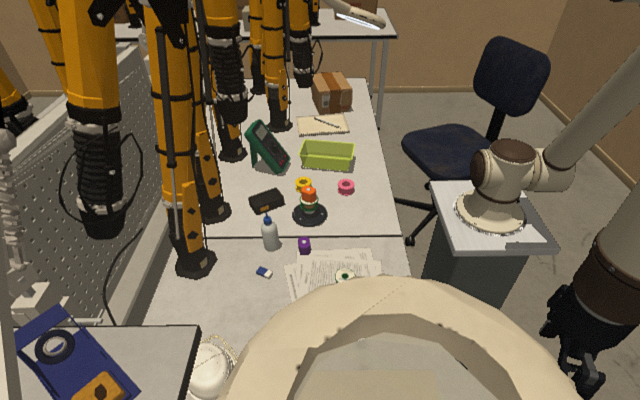

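Top view: the orange cap on the stand is at (334,188) and in the side view at (308,192). The purple cap look-alike is at (277,187), the yellow and pink reels at (385,184) and (378,239), and the new reel at (231,228). The lime tray is at (445,216), the bottle at (284,150) and the red driver at (200,271). Next I'll measure the cap and confirm it in an enlarged crop.

Run:
```python
from h import *
def rect(n,x):print(n,np.round(x,1))
for n in("top","side"):
    p=cv2.imread(f"pics/{n}0.png");d=np.load(f"{n}0.npy");P=cloud(n,d)
    hsv=cv2.cvtColor(p,cv2.COLOR_BGR2HSV).astype(int);H,S,V=hsv[...,0],hsv[...,1],hsv[...,2]
    roi=np.zeros((400,640),bool)
    if n=="top":roi[165,1]=0;roi[165:225,305:365]=1
    else:roi[175:235,285:335]=1
    m=roi&(H<14)&(S>120)&(V>90)
    q=P[m];print(n,"cap n",len(q),"min",q.min(0).round(1),"max",q.max(0).round(1))
    t=m&(P[...,2]>np.percentile(q[:,2],95)-6);q=P[t];print(" top face",len(q),q.mean(0).round(1),q.min(0).round(1),q.max(0).round(1), "px",np.argwhere(t).mean(0)[::-1])
    c=cv2.minAreaRect((q[:,:2]*1).astype(np.float32));print(" rect",c)
    # tray
    m=(H>30)&(H<45)&(S>100)
    m[:, :400]=0 if n=="top" else m[:, :400]
    if n=="side": m[:]=m&(np.arange(640)[None]>280)&(np.arange(640)[None]<370)&(np.arange(400)[:,None]>130)&(np.arange(400)[:,None]<180)
    q=P[m&(P[...,2]>50)&(P[...,2]<70)];print(" tray rim",len(q),q.min(0).round(),q.max(0).round(),cv2.minAreaRect(q[:,:2].astype(np.float32)))
    q=P[m&(P[...,2]<12)];print(" floor",len(q),q.mean(0).round(1) if len(q) else 0)
    print(" bench z near stand",np.median(P[(200,240)[n=="side"],{"top":slice(360,372),"side":slice(320,340)}[n]],0).round(1))
    # stand foot
    m=roi&(P[...,2]<25)&(V<70);q=P[m];print(" foot",q.min(0).round(),q.max(0).round())
a=cv2.resize(cv2.imread("pics/top0.png")[145:240,265:410],None,fx=5,fy=5,interpolation=cv2.INTER_CUBIC)
b=cv2.resize(cv2.imread("pics/side0.png")[170:235,280:340],(360,390),interpolation=cv2.INTER_CUBIC)
o=np.zeros((475,800,3),np.uint8);a=cv2.resize(a,(440,288));o[:288,:440]=a;o[:390,440:800]=b
cv2.imwrite("pics/crop1.png",o)
```

```text
top cap n 64 min [541.8  -7.7  71.5] max [590.5  30.5 107.7]
 top face 45 [564.7  10.6 104.3] [543.7  -7.7 100.8] [582.5  28.3 107.7] px [333.37777778 186.33333333]
 rect ((564.011962890625, 9.006172180175781), (31.55531883239746, 38.42642593383789), 57.57100296020508)
 tray rim 613 [ 402. -517.   50.] [ 860. -204.   69.] ((611.7308349609375, -370.1204833984375), (258.5473327636719, 449.7698974609375), 76.7480697631836)
 floor 2016 [ 499.3 -283.    -3.7]
 bench z near stand [545.4 -78.4   1.5]
 foot [509. -42.  -2.] [615.  64.  22.]
side cap n 200 min [540.6  -5.7  48.1] max [582.   33.2 107.6]
 top face 83 [560.8  15.3 104.6] [540.6  -5.7 100.8] [581.7  33.2 107.6] px [308.08433735 189.8313253 ]
 rect ((560.0516357421875, 12.809293746948242), (30.50857925415039, 39.68962478637695), 53.52876281738281)
 tray rim 300 [ 402. -341.   50.] [ 603. -201.   63.] ((501.5316162109375, -272.0876159667969), (116.5843734741211, 191.18467712402344), 80.06867980957031)
 floor 255 [ 499.1 -283.1    6. ]
 bench z near stand [500.2 118.7   0.6]
 foot [509. -26.  -2.] [610.  66.  23.]
```

View pics/crop1.png

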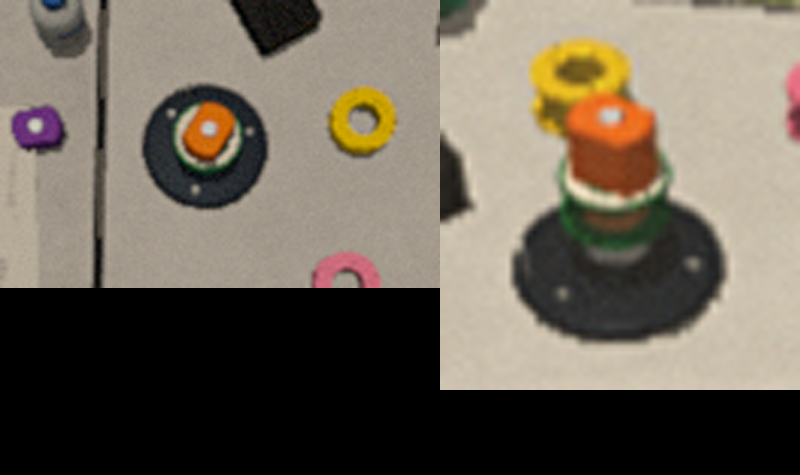

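The orange cap on the stand (crop (208,130), top z ≈ 104 = 40+28+36) is the one meant; the purple one stands on the bench. Next I'll refine its axis and the angle of the flats by fitting a silhouette in both views.

Run:
```python
from h import *
from scipy.optimize import minimize
data={}
for n,(v0,v1,u0,u1) in dict(top=(170,210,315,355),side=(175,230,290,330)).items():
    p=cv2.imread(f"pics/{n}0.png").astype(float);b,g,r=p[...,0],p[...,1],p[...,2]
    sat=(r-b)/(r+1)
    data[n]=(np.clip((sat-.3)/.45,0,1)[v0:v1,u0:u1]*(r>80)[v0:v1,u0:u1],(v0,v1,u0,u1))
def proj(n,X):
    c,f=K(n);Y=(X-np.array(c["eye"]))@Rot.from_quat(c["rotation"]).as_matrix();return np.c_[f*Y[:,0]/Y[:,2]+c["cx"],f*Y[:,1]/Y[:,2]+c["cy"]]
def sil(n,x,y,a,s=8):
    v0,v1,u0,u1=data[n][1];t=np.linspace(0,2*np.pi,120)
    X=22*np.cos(t);Y=np.clip(22*np.sin(t),-16,16)
    A=np.radians(a);xx=x+X*np.cos(A)-Y*np.sin(A);yy=y+X*np.sin(A)+Y*np.cos(A)
    pts=np.vstack([proj(n,np.c_[xx,yy,np.full(120,z)]) for z in(104,68)])
    h=cv2.convexHull(((pts-[u0-.5,v0-.5])*s*16).astype(np.int32))
    im=np.zeros(((v1-v0)*s,(u1-u0)*s),np.uint8);cv2.fillPoly(im,[h],255,shift=4)
    return cv2.resize(im,(u1-u0,v1-v0),interpolation=cv2.INTER_AREA)/255.
def cost(p,n):
    d=data[n][0];return np.abs(sil(n,*p)-d).sum()
for n in data:
    print(n,data[n][0].sum())
    best=[]
    for a in range(90,180,4)  :
        r=min((cost((562+dx,11+dy,a),n),dx,dy) for dx in range(-8,9,2) for dy in range(-8,9,2));best.append((round(r[0],1),a,r[1],r[2]))
    print(sorted(best)[:6])
R=readout.read_state();T=Rot.from_quat(R["ee_rot"]).as_matrix();print(T.round(3))
y=T[:,1];print("yaw y",np.degrees(np.arctan2(y[1],y[0])))
# eyelet
for n in("top","side"):
    P=cloud(n,np.load(f"{n}0.npy"));r=np.hypot(P[...,0]-562,P[...,1]-11);m=(r>40)&(r<66)&(P[...,2]>24)&(P[...,2]<45);q=P[m];print(n,len(q),q[:12].round(),np.argwhere(m)[:12].tolist())
for nm,u,v,z in(("pink",378,239,14),("yellow",385,184,14),("purple",277,187,20)):print(nm,at_z("top",u,v,z).round())
```

```text
top 209.838768162235Traceback (most recent call last):
  File "<stdin>", line 24, in <module>
  File "<stdin>", line 24, in <genexpr>
  File "<stdin>", line 19, in cost
  File "<stdin>", line 14, in sil
  File "<stdin>", line 9, in proj
  File "h.py", line 5, in K
    c=imaging.camera_info(n);f=200/np.tan(np.radians(c["vfov"])/2);return c,f
ValueError: time passes only in moves, steps and waits
```

```bash
sed -i 's/^def K(n):/from functools import lru_cache\n@lru_cache\ndef K(n):/' h.py
cat > fit.py <<'E'
from h import *
data={}
for n,(v0,v1,u0,u1) in dict(top=(170,210,315,355),side=(175,230,290,330)).items():
    p=cv2.imread(f"pics/{n}0.png").astype(float);b,g,r=p[...,0],p[...,1],p[...,2]
    sat=(r-b)/(r+1)
    data[n]=(np.clip((sat-.3)/.45,0,1)[v0:v1,u0:u1]*(r>80)[v0:v1,u0:u1],(v0,v1,u0,u1))
def proj(n,X):
    c,f=K(n);Y=(X-np.array(c["eye"]))@Rot.from_quat(c["rotation"]).as_matrix();return np.c_[f*Y[:,0]/Y[:,2]+c["cx"],f*Y[:,1]/Y[:,2]+c["cy"]]
t=np.linspace(0,2*np.pi,80)
def sil(n,x,y,a,s=6):
    v0,v1,u0,u1=data[n][1]
    X=22*np.cos(t);Y=np.clip(22*np.sin(t),-16,16)
    A=np.radians(a);xx=x+X*np.cos(A)-Y*np.sin(A);yy=y+X*np.sin(A)+Y*np.cos(A)
    pts=np.vstack([proj(n,np.c_[xx,yy,np.full(80,z)]) for z in(104,68)])
    h=cv2.convexHull(((pts-[u0-.5,v0-.5])*s*16).astype(np.int32))
    im=np.zeros(((v1-v0)*s,(u1-u0)*s),np.uint8);cv2.fillPoly(im,[h],255,shift=4)
    return cv2.resize(im,(u1-u0,v1-v0),interpolation=cv2.INTER_AREA)/255.
def cost(p,n):
    d=data[n][0];return np.abs(sil(n,*p)-d).sum()
for n in data:
    print(n,data[n][0].sum())
    best=[]
    for a in range(90,182,4)  :
        r=min((cost((562+dx,11+dy,a),n),dx,dy) for dx in range(-6,7,2) for dy in range(-6,7,2));best.append((round(float(r[0]),1),a,r[1],r[2]))
    print(sorted(best)[:6])
R=readout.read_state();T=Rot.from_quat(R["ee_rot"]).as_matrix();print(T.round(3))
y=T[:,1];print("yaw y",np.degrees(np.arctan2(y[1],y[0])))
for n in("top","side"):
    P=cloud(n,np.load(f"{n}0.npy"));r=np.hypot(P[...,0]-562,P[...,1]-11);m=(r>40)&(r<66)&(P[...,2]>24)&(P[...,2]<45);q=P[m];print(n,len(q),q[:12].round().tolist())
for nm,u,v,z in(("pink",378,239,14),("yellow",385,184,14),("purple",277,187,20)):print(nm,at_z("top",u,v,z).round())
E
python3 fit.py
```

```text
top 209.838768162235
[(45.9, 150, 2, -2), (47.7, 146, 2, 0), (47.9, 154, 2, -2), (49.6, 158, 2, -2), (51.3, 142, 2, -2), (54.8, 138, 2, -2)]
side 369.55664242787697
[(177.8, 130, 0, -6), (178.1, 134, 2, -6), (178.3, 122, 0, -6), (178.4, 126, 0, -6), (178.6, 138, 2, -6), (179.1, 142, 0, -4)]
[[-0.    -0.299 -0.954]
 [-0.002 -0.954  0.299]
 [-1.     0.002 -0.   ]]
yaw y -107.4153867422459
top 6 [[614.0, 23.0, 31.0], [610.0, 28.0, 35.0], [609.0, 25.0, 39.0], [612.0, 22.0, 28.0], [608.0, 30.0, 30.0], [609.0, 28.0, 28.0]]
side 5 [[609.0, 25.0, 34.0], [609.0, 23.0, 29.0], [609.0, 25.0, 27.0], [605.0, 32.0, 33.0], [606.0, 31.0, 28.0]]
pink [ 443. -109.   14.]
yellow [ 587. -128.   14.]
purple [574. 155.  20.]
```

>>> arm_command(increments=[[[0, 0, -3], [25, -39, 0], 0], [[0, 0, -6], [50, -78, 0], 0], [[0, 0, -9], [75, -117, 0], 0], [[0, 0, -12], [100, -156, 0], 0], [[0, 0, -15], [125, -195, 0], 0]])

```text
clock: 0.6
position: [312.3, 399.0, 230.0]
ee_rot: [-0.679, 0.199, 0.679, 0.197]
contact_force: [1.3, 0.0, 0.5]
gripper_width: 85.5
```

>>> arm_command(increments=[[[0, 0, 0], [25, -39, 0], 0], [[0, 0, 0], [50, -78, 0], 0], [[0, 0, 0], [75, -117, 0], 0], [[0, 0, 0], [100, -156, 0], 0], [[0, 0, 0], [125, -195, 0], 0]])

```text
clock: 1.1
position: [437.7, 202.1, 229.9]
ee_rot: [-0.679, 0.199, 0.679, 0.197]
contact_force: [0.6, 0.4, -0.4]
gripper_width: 85.3
```

>>> arm_command(increments=[[[0, 0, 0], [25, -35, 0], 0], [[0, 0, 0], [50, -70, 0], 0], [[0, 0, 0], [75, -105, 0], 0], [[0, 0, 0], [95, -140, 0], 0], [[0, 0, 0], [110, -160, 0], 0]])

```text
clock: 1.6
position: [548.2, 39.6, 229.3]
ee_rot: [-0.678, 0.2, 0.679, 0.197]
contact_force: [-0.9, 0.9, -1.1]
gripper_width: 85.4
```

>>> arm_command(increments=[[[0, 0, 0], [8, -15, -25], 0], [[0, 0, 0], [15, -28.6, -55], 0], [[0, 0, 0], [15, -28.6, -85], 0], [[0, 0, 0], [15, -28.6, -100], 0], [[0, 0, 0], [15, -28.6, -100], 0]])

```text
clock: 2.1
position: [561.2, 10.3, 126.2]
ee_rot: [-0.676, 0.201, 0.681, 0.197]
contact_force: [-0.5, -0.1, 1.0]
gripper_width: 85.3
```

Run:
```python
from h import *
s=readout.read_state();print(s["joints"].round(3),s["position"],s["contact_force"],s["wrist_torque"])
y=Rot.from_quat(s["ee_rot"]).as_matrix()[:,1];print(np.degrees(np.arctan2(y[1],y[0])))
p,_=imaging.get_image("side");q,_=imaging.get_image("top")
cv2.imwrite("pics/c2.png",np.hstack([cv2.resize(p[130:230,260:360],(400,400),interpolation=cv2.INTER_CUBIC),cv2.resize(q[140:240,285:385],(400,400),interpolation=cv2.INTER_CUBIC)]))
```

```text
[ 0.308  0.381 -0.288  0.001 -0.913  0.692] [561.15395358  10.3410538  126.17847235] [-0.49528692 -0.13297691  1.03960067] [-0.10346416 -0.00684303  0.02227567]
-122.6863249948498
```

View pics/c2.png

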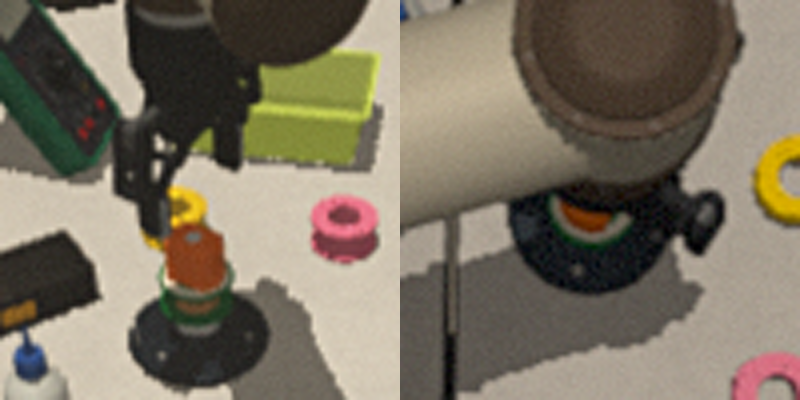

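The fingers stand to either side of the orange cap (left panel, cap (195,258)), about centred. Descending.

>>> arm_command(increments=[[[0, 0, 0], [2, 1, -15], 0], [[0, 0, 0], [2, 1, -30], 0], [[0, 0, 0], [2, 1, -45], 0], [[0, 0, 0], [2, 1, -52], 0], [[0, 0, 0], [2, 1, -52], 0]])

```text
clock: 2.7
position: [565.6, 12.2, 77.7]
ee_rot: [-0.678, 0.2, 0.679, 0.197]
contact_force: [-0.3, -0.6, -0.1]
gripper_width: 85.2
```

>>> arm_command(increments=[[[0, 0, 0], [0, 0, 0], 0], [[0, 0, 0], [0, 0, 0], 0], [[0, 0, 0], [0, 0, 0], 0], [[0, 0, 0], [0, 0, 0], 0], [[0, 0, 0], [0, 0, 0], 0]])

```text
clock: 3.2
position: [565.7, 12.2, 77.9]
ee_rot: [-0.678, 0.2, 0.679, 0.197]
contact_force: [0.2, -0.2, 0.4]
gripper_width: 85.4
```

Run:
```python
from h import *
s=readout.read_state();print(s["position"],s["contact_force"],s["wrist_torque"])
p,_=imaging.get_image("side")
cv2.imwrite("pics/c3.png",cv2.resize(p[150:230,260:360],(800,600),interpolation=cv2.INTER_CUBIC))
```

```text
[565.67019855  12.18518282  77.89437971] [ 0.16970933 -0.1570673   0.42969359] [ 0.03185022 -0.01456739 -0.05084841]
```

View pics/c3.png

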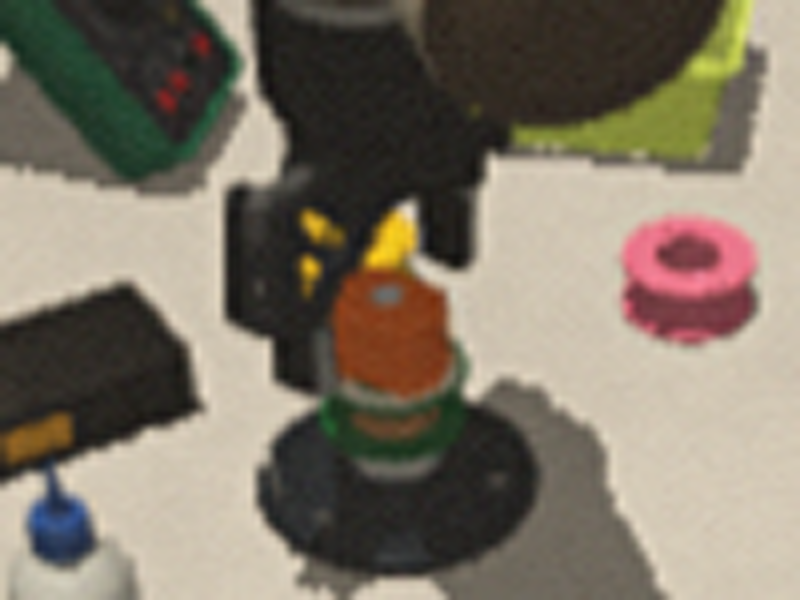

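Fingers straddle the cap (cap (390,330)), tips clear of the reel. Centring and lowering, then partly closing.

>>> arm_command(increments=[[[0, 0, 0], [-1, 0, -3], 0], [[0, 0, 0], [-2.7, -1.2, -6], 0.2], [[0, 0, 0], [-2.7, -1.2, -8], 0.4], [[0, 0, 0], [-2.7, -1.2, -8], 0.5], [[0, 0, 0], [-2.7, -1.2, -8], 0.5]])

```text
clock: 3.75
position: [562.9, 10.9, 69.6]
ee_rot: [-0.678, 0.2, 0.679, 0.197]
contact_force: [-0.3, -0.7, 0.2]
gripper_width: 42.9
```

>>> arm_command(increments=[[[0, 0, 0], [0, 0, 0], 0.55], [[0, 0, 0], [0, 0, 0], 0.55], [[0, 0, 0], [0, 0, 0], 0.55], [[0, 0, 0], [0, 0, 0], 0.55], [[0, 0, 0], [0, 0, 0], 0.55]])

```text
clock: 4.25
position: [562.9, 10.9, 69.7]
ee_rot: [-0.678, 0.2, 0.679, 0.197]
contact_force: [-0.3, -0.0, 0.6]
gripper_width: 38.3
```

Run:
```python
from h import *
s=readout.read_state();print(s["position"],s["contact_force"],s["wrist_torque"],s["gripper_width"])
p,_=imaging.get_image("side");q,_=imaging.get_image("top")
cv2.imwrite("pics/c4.png",np.hstack([cv2.resize(p[165:225,280:340],(400,400),interpolation=cv2.INTER_CUBIC),cv2.resize(q[150:230,300:380],(400,400),interpolation=cv2.INTER_CUBIC)]))
```

```text
[562.92070076  10.93878334  69.71567393] [-0.29076423 -0.04095161  0.5842498 ] [-0.00398104  0.02037605  0.00467918] 38.29396629911591
```

View pics/c4.png

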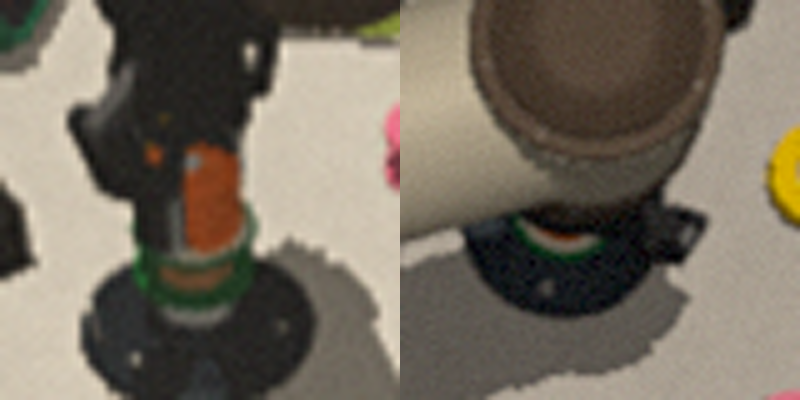

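No contact at 38 mm; the cap is between the pads. Closing by feel.

>>> arm_command(increments=[[[0, 0, 0], [0, 0, 0], 0.57], [[0, 0, 0], [0, 0, 0], 0.57], [[0, 0, 0], [0, 0, 0], 0.58], [[0, 0, 0], [0, 0, 0], 0.59], [[0, 0, 0], [0, 0, 0], 0.59]])

```text
clock: 4.85
position: [562.9, 10.9, 69.7]
ee_rot: [-0.678, 0.2, 0.679, 0.197]
contact_force: [-0.7, 0.0, -0.8]
gripper_width: 35.3
```

>>> arm_command(increments=[[[0, 0, 0], [0, 0, 0], 0.6], [[0, 0, 0], [0, 0, 0], 0.6], [[0, 0, 0], [0, 0, 0], 0.605], [[0, 0, 0], [0, 0, 0], 0.61], [[0, 0, 0], [0, 0, 0], 0.61]])

```text
clock: 5.35
position: [562.6, 10.7, 69.7]
ee_rot: [-0.678, 0.2, 0.679, 0.197]
contact_force: [-0.8, -1.9, 1.1]
gripper_width: 33.3
```

>>> arm_command(increments=[[[0, 0, 0], [-0.3, -0.4, 0], 0.61], [[0, 0, 0], [-0.3, -0.4, 0], 0.62], [[0, 0, 0], [-0.3, -0.4, 0], 0.63], [[0, 0, 0], [-0.3, -0.4, 0], 0.65], [[0, 0, 0], [-0.3, -0.4, 0], 0.7]])

```text
clock: 5.85
position: [562.4, 10.3, 69.9]
ee_rot: [-0.678, 0.2, 0.679, 0.197]
contact_force: [-1.5, -0.6, 2.0]
gripper_width: 31.4
```

```bash
cat > st.py <<'E'
from h import *
s=readout.read_state();y=Rot.from_quat(s["ee_rot"]).as_matrix()[:,1]
print(s["clock"].__round__(2),s["position"].round(2),"yaw",np.degrees(np.arctan2(y[1],y[0])).round(2),"F",s["contact_force"].round(2),"T",s["wrist_torque"].round(3),"w",round(s["gripper_width"],2),"j6",s["joints"][5].round(3))
E
python3 st.py
```

```text
5.85 [562.45  10.33  69.9 ] yaw -122.58 F [-1.54 -0.59  2.02] T [-0.258  0.218  0.036] w 31.41 j6 0.692
```

>>> arm_command(increments=[[[0, 0, 0], [0, 0, 0], 1], [[0, 0, 0], [0, 0, 0], 1], [[0, 0, 1.5], [0, 0, 0], 1], [[0, 0, 3], [0, 0, 0], 1], [[0, 0, 4], [0, 0, 0], 1]])

```text
clock: 6.35
position: [562.9, 10.7, 69.9]
ee_rot: [-0.685, 0.175, 0.686, 0.173]
contact_force: [-0.0, 1.3, 1.2]
gripper_width: 31.2
```

```bash
python3 st.py
```

```text
6.35 [562.85  10.73  69.94] yaw -118.49 F [-0.05  1.28  1.23] T [ 0.467  0.057 -0.032] w 31.21 j6 0.763
```

>>> arm_command(increments=[[[0, 0, 2], [0, 0, 0], 1], [[0, 0, 4], [0, 0, 0], 1], [[0, 0, 6], [0, 0, 0], 1], [[0, 0, 8], [0, 0, 0], 1], [[0, 0, 9], [0, 0, 0], 1]])

```text
clock: 6.85
position: [563.1, 11.3, 70.0]
ee_rot: [-0.697, 0.12, 0.697, 0.118]
contact_force: [0.2, 3.4, 1.8]
gripper_width: 31.4
```

```bash
python3 st.py
```

```text
6.85 [563.14  11.34  69.95] yaw -109.41 F [0.18 3.38 1.76] T [ 0.77   0.083 -0.069] w 31.38 j6 0.92
```

>>> arm_command(increments=[[[0, 0, 2], [0, 0.2, 0], 1], [[0, 0, 4], [0, 0.3, 0], 1], [[0, 0, 6], [0, 0.3, 0], 1], [[0, 0, 7], [0, 0.3, 0], 1], [[0, 0, 7], [0, 0.3, 0], 1]])

```text
clock: 7.35
position: [562.9, 11.6, 69.9]
ee_rot: [-0.703, 0.077, 0.703, 0.075]
contact_force: [-0.8, 0.1, 2.3]
gripper_width: 31.2
```

```bash
python3 st.py
```

```text
7.35 [562.89  11.58  69.91] yaw -102.41 F [-0.84  0.07  2.32] T [ 0.28   0.374 -0.076] w 31.18 j6 1.042
```

>>> arm_command(increments=[[[0, 0, 0.5], [0, 0, 0], 1], [[0, 0, 1], [0, 0, 0], 1], [[0, 0, 1.3], [0, 0, 0], 1], [[0, 0, 1.3], [0, 0, 0], 1], [[0, 0, 1.3], [0, 0, 0], 1]])

```text
clock: 7.85
position: [562.8, 11.5, 69.9]
ee_rot: [-0.704, 0.07, 0.704, 0.067]
contact_force: [-1.3, 1.4, 1.9]
gripper_width: 31.0
```

>>> arm_command(increments=[[[0, 0, 0.5], [0, 0, 0], 1], [[0, 0, 1], [0, 0, 0], 1], [[0, 0, 1.3], [0, 0, 0], 1], [[0, 0, 1.3], [0, 0, 0], 1], [[0, 0, 1.3], [0, 0, 0], 1]])

```text
clock: 8.35
position: [562.8, 11.5, 69.9]
ee_rot: [-0.704, 0.062, 0.705, 0.059]
contact_force: [-1.5, 0.1, 2.3]
gripper_width: 31.3
```

```bash
python3 st.py
```

```text
8.35 [562.84  11.49  69.9 ] yaw -99.81 F [-1.47  0.06  2.31] T [ 0.175  0.264 -0.072] w 31.29 j6 1.087
```

>>> arm_command(increments=[[[0, 0, 0.5], [0, 0, 0], 1], [[0, 0, 1], [0, 0, 0], 1], [[0, 0, 1.4], [0, 0, 0], 1], [[0, 0, 1.4], [0, 0, 0], 1], [[0, 0, 1.4], [0, 0, 0], 1]])

```text
clock: 8.85
position: [562.9, 11.5, 69.9]
ee_rot: [-0.705, 0.053, 0.705, 0.051]
contact_force: [-1.6, 0.6, 1.8]
gripper_width: 31.5
```

>>> arm_command(increments=[[[0, 0, 0.5], [0, 0, 0], 1], [[0, 0, 1], [0, 0, 0], 1], [[0, 0, 1.4], [0, 0, 0], 1], [[0, 0, 1.4], [0, 0, 0], 1], [[0, 0, 1.4], [0, 0, 0], 1]])

```text
clock: 9.35
position: [562.8, 11.5, 69.9]
ee_rot: [-0.706, 0.044, 0.706, 0.042]
contact_force: [-1.2, 0.8, 1.1]
gripper_width: 31.5
```

```bash
python3 st.py
```

```text
9.35 [562.84  11.46  69.89] yaw -97.0 F [-1.25  0.75  1.12] T [ 0.177  0.259 -0.03 ] w 31.5 j6 1.136
```

>>> arm_command(increments=[[[0, 0, 0.5], [0, 0, 0], 1], [[0, 0, 1], [0, 0, 0], 1], [[0, 0, 1.4], [0, 0, 0], 1], [[0, 0, 1.4], [0, 0, 0], 1], [[0, 0, 1.4], [0, 0, 0], 1]])

```text
clock: 9.85
position: [562.8, 11.4, 69.9]
ee_rot: [-0.706, 0.036, 0.706, 0.033]
contact_force: [-1.6, 0.5, 1.7]
gripper_width: 31.4
```

>>> arm_command(increments=[[[0, 0, 0.5], [0, 0, 0], 1], [[0, 0, 1], [0, 0, 0], 1], [[0, 0, 1.4], [0, 0, 0], 1], [[0, 0, 1.4], [0, 0, 0], 1], [[0, 0, 1.4], [0, 0, 0], 1]])

```text
clock: 10.35
position: [562.9, 11.4, 69.9]
ee_rot: [-0.707, 0.027, 0.707, 0.025]
contact_force: [-0.8, 0.3, 2.5]
gripper_width: 31.4
```

```bash
python3 st.py
```

```text
10.35 [562.85  11.4   69.92] yaw -94.19 F [-0.8   0.25  2.5 ] T [ 0.001  0.247 -0.033] w 31.42 j6 1.185
```

>>> arm_command(increments=[[[0, 0, 0.5], [0, 0, 0], 1], [[0, 0, 1], [0, 0, 0], 1], [[0, 0, 1.5], [0, 0, 0], 1], [[0, 0, 1.5], [0, 0, 0], 1], [[0, 0, 1.5], [0, 0, 0], 1]])

```text
clock: 10.85
position: [562.9, 11.4, 69.9]
ee_rot: [-0.707, 0.018, 0.707, 0.015]
contact_force: [-0.6, 0.9, 1.6]
gripper_width: 31.4
```

>>> arm_command(increments=[[[0, 0, 0.5], [0, 0, 0], 1], [[0, 0, 1], [0, 0, 0], 1], [[0, 0, 1.5], [0, 0, 0], 1], [[0, 0, 1.5], [0, 0, 0], 1], [[0, 0, 1.5], [0, 0, 0], 1]])

```text
clock: 11.35
position: [562.9, 11.4, 69.9]
ee_rot: [-0.707, 0.008, 0.707, 0.006]
contact_force: [-0.8, 0.3, 1.6]
gripper_width: 31.1
```

```bash
python3 st.py
```

```text
11.35 [562.89  11.42  69.89] yaw -91.18 F [-0.8   0.34  1.61] T [ 0.003  0.226 -0.041] w 31.1 j6 1.237
```

>>> arm_command(increments=[[[0, 0, 0.5], [0, 0, 0], 1], [[0, 0, 1], [0, 0, 0], 1], [[0, 0, 1.5], [0, 0, 0], 1], [[0, 0, 1.5], [0, 0, 0], 1], [[0, 0, 1.5], [0, 0, 0], 1]])

```text
clock: 11.85
position: [562.9, 11.3, 69.9]
ee_rot: [-0.707, -0.001, 0.707, -0.003]
contact_force: [-0.3, 0.0, 2.0]
gripper_width: 31.4
```

>>> arm_command(increments=[[[0, 0, 0.5], [0, 0, 0], 1], [[0, 0, 1], [0, 0, 0], 1], [[0, 0, 1.5], [0, 0, 0], 1], [[0, 0, 1.5], [0, 0, 0], 1], [[0, 0, 1.5], [0, 0, 0], 1]])

```text
clock: 12.35
position: [562.9, 11.4, 69.9]
ee_rot: [-0.707, -0.01, 0.707, -0.012]
contact_force: [-0.7, 0.5, 2.5]
gripper_width: 31.2
```

```bash
python3 st.py
```

```text
12.35 [562.9   11.36  69.91] yaw -88.18 F [-0.7   0.45  2.54] T [ 0.018  0.195 -0.045] w 31.2 j6 1.29
```

>>> arm_command(increments=[[[0, 0, 0.5], [0, 0, 0], 1], [[0, 0, 1], [0, 0, 0], 1], [[0, 0, 1.5], [0, 0, 0], 1], [[0, 0, 1.5], [0, 0, 0], 1], [[0, 0, 1.5], [0, 0, 0], 1]])

```text
clock: 12.85
position: [562.9, 11.4, 69.9]
ee_rot: [0.707, 0.019, -0.707, 0.022]
contact_force: [-1.1, 0.1, 1.0]
gripper_width: 31.2
```

>>> arm_command(increments=[[[0, 0, 0.5], [0, 0, 0], 1], [[0, 0, 1], [0, 0, 0], 1], [[0, 0, 1.5], [0, 0, 0], 1], [[0, 0, 1.5], [0, 0, 0], 1], [[0, 0, 1.5], [0, 0, 0], 1]])

```text
clock: 13.35
position: [562.9, 11.4, 69.9]
ee_rot: [0.707, 0.029, -0.706, 0.031]
contact_force: [-1.6, 0.2, 1.7]
gripper_width: 31.2
```

```bash
python3 st.py
```

```text
13.35 [562.93  11.38  69.93] yaw -85.17 F [-1.59  0.18  1.72] T [ 0.012  0.154 -0.071] w 31.18 j6 1.342
```

>>> arm_command(increments=[[[0, 0, 0.5], [0, 0, 0], 1], [[0, 0, 1], [0, 0, 0], 1], [[0, 0, 1.5], [0, 0, 0], 1], [[0, 0, 1.5], [0, 0, 0], 1], [[0, 0, 1.5], [0, 0, 0], 1]])

```text
clock: 13.85
position: [563.0, 11.3, 69.9]
ee_rot: [0.706, 0.038, -0.706, 0.04]
contact_force: [-1.1, -0.1, 1.9]
gripper_width: 31.2
```

>>> arm_command(increments=[[[0, 0, 0.5], [0, 0, 0], 1], [[0, 0, 1], [0, 0, 0], 1], [[0, 0, 1.5], [0, 0, 0], 1], [[0, 0, 1.5], [0, 0, 0], 1], [[0, 0, 1.5], [0, 0, 0], 1]])

```text
clock: 14.35
position: [563.0, 11.3, 70.0]
ee_rot: [0.706, 0.047, -0.705, 0.05]
contact_force: [-0.2, -0.3, 2.0]
gripper_width: 31.6
```

```bash
python3 st.py
```

```text
14.35 [563.    11.3   69.97] yaw -82.16 F [-0.22 -0.29  2.05] T [-0.092  0.12  -0.01 ] w 31.55 j6 1.394
```

>>> arm_command(increments=[[[0, 0, 0.5], [0, 0, 0], 1], [[0, 0, 1], [0, 0, 0], 1], [[0, 0, 1.5], [0, 0, 0], 1], [[0, 0, 1.5], [0, 0, 0], 1], [[0, 0, 1.5], [0, 0, 0], 1]])

```text
clock: 14.85
position: [563.0, 11.3, 70.0]
ee_rot: [0.705, 0.056, -0.705, 0.059]
contact_force: [-0.6, 0.2, 2.3]
gripper_width: 31.4
```

>>> arm_command(increments=[[[0, 0, 0.5], [0, 0, 0], 1], [[0, 0, 1], [0, 0, 0], 1], [[0, 0, 1.5], [0, 0, 0], 1], [[0, 0, 1.5], [0, 0, 0], 1], [[0, 0, 1.5], [0, 0, 0], 1]])

```text
clock: 15.35
position: [563.1, 11.3, 70.1]
ee_rot: [0.704, 0.066, -0.704, 0.068]
contact_force: [-0.5, -0.6, 2.7]
gripper_width: 31.4
```

```bash
python3 st.py
```

```text
15.35 [563.11  11.27  70.07] yaw -79.15 F [-0.49 -0.64  2.74] T [-0.279  0.065  0.012] w 31.36 j6 1.447
```

>>> arm_command(increments=[[[0, 0, 0.5], [0, 0, 0], 1], [[0, 0, 1], [0, 0, 0], 1], [[0, 0, 1.5], [0, 0, 0], 1], [[0, 0, 1.5], [0, 0, 0], 1], [[0, 0, 1.5], [0, 0, 0], 1]])

```text
clock: 15.85
position: [563.2, 11.2, 70.2]
ee_rot: [0.703, 0.075, -0.703, 0.077]
contact_force: [-1.1, -2.0, 2.3]
gripper_width: 31.3
```

```bash
python3 st.py;python3 st.py
python3 - <<'E'
from h import *
p,_=imaging.get_image("side");q,_=imaging.get_image("top")
cv2.imwrite("pics/c5.png",np.hstack([cv2.resize(p[165:225,280:340],(400,400),interpolation=cv2.INTER_CUBIC),cv2.resize(q[150:230,300:380],(400,400),interpolation=cv2.INTER_CUBIC)]))
E
python3 st.py
```

```text
15.85 [563.21  11.2   70.16] yaw -77.64 F [-1.14 -1.96  2.28] T [-0.367  0.084 -0.027] w 31.28 j6 1.473
15.85 [563.21  11.2   70.16] yaw -77.64 F [-1.14 -1.96  2.28] T [-0.367  0.084 -0.027] w 31.28 j6 1.473
15.95 [563.22  11.24  70.16] yaw -77.64 F [-0.09 -1.68  3.16] T [-0.324  0.057 -0.053] w 31.32 j6 1.473
```

View pics/c5.png

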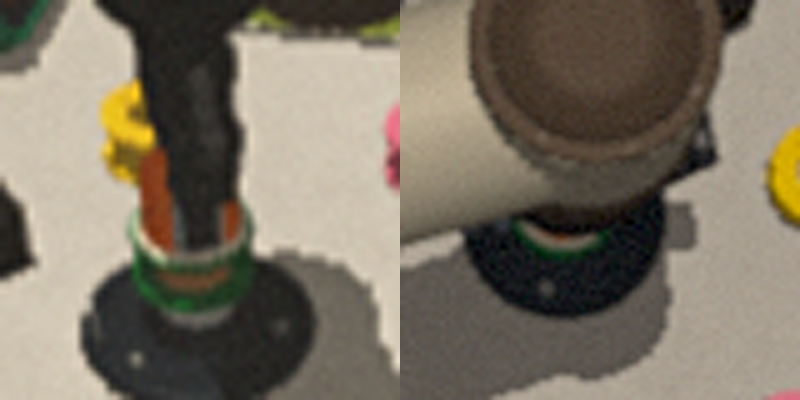

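Fingers still hold the flats squarely and the cap turned with them. Continuing.

>>> arm_command(increments=[[[0, 0, 0.5], [0, 0, 0], 1], [[0, 0, 1], [0, 0, 0], 1], [[0, 0, 1.5], [0, 0, 0], 1], [[0, 0, 1.5], [0, 0, 0], 1], [[0, 0, 1.5], [0, 0, 0], 1]])

```text
clock: 16.45
position: [563.3, 11.2, 70.2]
ee_rot: [0.702, 0.084, -0.702, 0.087]
contact_force: [-0.7, -2.5, 3.0]
gripper_width: 31.3
```

>>> arm_command(increments=[[[0, 0, 0.5], [0, 0, 0], 1], [[0, 0, 1], [0, 0, 0], 1], [[0, 0, 1.5], [0, 0, 0], 1], [[0, 0, 1.5], [0, 0, 0], 1], [[0, 0, 1.5], [0, 0, 0], 1]])

```text
clock: 16.95
position: [563.4, 11.2, 70.3]
ee_rot: [0.701, 0.093, -0.7, 0.096]
contact_force: [-0.3, -0.4, 3.6]
gripper_width: 31.6
```

```bash
python3 st.py
```

```text
16.95 [563.42  11.23  70.32] yaw -74.64 F [-0.28 -0.4   3.57] T [-0.348  0.011 -0.017] w 31.61 j6 1.525
```

>>> arm_command(increments=[[[0, 0, 0.6], [0, 0, 0], 1], [[0, 0, 1.2], [0, 0, 0], 1], [[0, 0, 1.6], [0, 0, 0], 1], [[0, 0, 1.6], [0, 0, 0], 1], [[0, 0, 1.6], [0, 0, 0], 1]])

```text
clock: 17.45
position: [563.5, 11.2, 70.3]
ee_rot: [0.7, 0.103, -0.699, 0.106]
contact_force: [-0.3, -1.9, 5.0]
gripper_width: 31.2
```

>>> arm_command(increments=[[[0, 0, 0.6], [0, 0, 0], 1], [[0, 0, 1.2], [0, 0, 0], 1], [[0, 0, 1.6], [0, 0, 0], 1], [[0, 0, 1.6], [0, 0, 0], 1], [[0, 0, 1.6], [0, 0, 0], 1]])

```text
clock: 17.95
position: [563.5, 11.3, 70.4]
ee_rot: [0.698, 0.113, -0.697, 0.115]
contact_force: [-0.9, -1.2, 3.5]
gripper_width: 31.2
```

```bash
python3 st.py
```

```text
17.95 [563.48  11.29  70.37] yaw -71.43 F [-0.89 -1.22  3.45] T [-0.432 -0.008 -0.039] w 31.18 j6 1.581
```

>>> arm_command(increments=[[[0, 0, 0.6], [0, 0, 0], 1], [[0, 0, 1.2], [0, 0, 0], 1], [[0, 0, 1.6], [0, 0, 0], 1], [[0, 0, 1.6], [0, 0, 0], 1], [[0, 0, 1.6], [0, 0, 0], 1]])

```text
clock: 18.45
position: [563.5, 11.3, 70.4]
ee_rot: [0.697, 0.123, -0.696, 0.125]
contact_force: [0.2, -1.8, 4.4]
gripper_width: 31.7
```

>>> arm_command(increments=[[[0, 0, 0.6], [0, 0, 0], 1], [[0, 0, 1.2], [0, 0, 0], 1], [[0, 0, 1.6], [0, 0, 0], 1], [[0, 0, 1.6], [0, 0, 0], 1], [[0, 0, 1.6], [0, 0, 0], 1]])

```text
clock: 18.95
position: [563.5, 11.3, 70.4]
ee_rot: [0.695, 0.132, -0.694, 0.135]
contact_force: [-0.3, -1.8, 3.7]
gripper_width: 31.1
```

```bash
python3 st.py
```

```text
18.95 [563.54  11.27  70.4 ] yaw -68.22 F [-0.32 -1.76  3.68] T [-0.539 -0.035 -0.045] w 31.14 j6 1.637
```

>>> arm_command(increments=[[[0, 0, 0.6], [0, 0, 0], 1], [[0, 0, 1.2], [0, 0, 0], 1], [[0, 0, 1.6], [0, 0, 0], 1], [[0, 0, 1.6], [0, 0, 0], 1], [[0, 0, 1.6], [0, 0, 0], 1]])

```text
clock: 19.45
position: [563.6, 11.2, 70.4]
ee_rot: [0.693, 0.142, -0.692, 0.145]
contact_force: [0.2, -2.6, 3.3]
gripper_width: 31.6
```

>>> arm_command(increments=[[[0, 0, 0.6], [0, 0, 0], 1], [[0, 0, 1.2], [0, 0, 0], 1], [[0, 0, 1.6], [0, 0, 0], 1], [[0, 0, 1.6], [0, 0, 0], 1], [[0, 0, 1.6], [0, 0, 0], 1]])

```text
clock: 19.95
position: [563.7, 11.2, 70.5]
ee_rot: [0.691, 0.152, -0.69, 0.154]
contact_force: [0.7, -2.9, 3.0]
gripper_width: 31.3
```

```bash
python3 st.py
```

```text
19.95 [563.68  11.17  70.46] yaw -65.02 F [ 0.72 -2.86  2.97] T [-0.889 -0.288  0.026] w 31.28 j6 1.693
```

>>> arm_command(increments=[[[0, 0, 0.6], [0.1, -0.3, 0], 1], [[0, 0, 1.2], [0.1, -0.3, 0], 1], [[0, 0, 1.6], [0.1, -0.3, 0], 1], [[0, 0, 1.6], [0.1, -0.3, 0], 1], [[0, 0, 1.6], [0.1, -0.3, 0], 1]])

```text
clock: 20.45
position: [563.7, 11.0, 70.4]
ee_rot: [0.689, 0.161, -0.687, 0.164]
contact_force: [-0.3, -1.1, 3.2]
gripper_width: 31.3
```

>>> arm_command(increments=[[[0, 0, 0.6], [0, 0, 0], 1], [[0, 0, 1.2], [0, 0, 0], 1], [[0, 0, 1.6], [0, 0, 0], 1], [[0, 0, 1.6], [0, 0, 0], 1], [[0, 0, 1.6], [0, 0, 0], 1]])

```text
clock: 20.95
position: [563.6, 11.1, 70.4]
ee_rot: [0.687, 0.171, -0.685, 0.173]
contact_force: [-1.4, -1.0, 4.7]
gripper_width: 31.2
```

```bash
python3 st.py
```

```text
20.95 [563.62  11.13  70.42] yaw -61.83 F [-1.4  -1.01  4.65] T [-0.146  0.106 -0.147] w 31.23 j6 1.75
```

>>> arm_command(increments=[[[0, 0, 0], [0, 0, 0], 1], [[0, 0, 0.3], [0, 0, 0], 1], [[0, 0, 0.5], [0, 0, 0], 1], [[0, 0, 0.5], [0, 0, 0], 1], [[0, 0, 0.5], [0, 0, 0], 1]])

```text
clock: 21.45
position: [563.6, 11.1, 70.4]
ee_rot: [0.686, 0.174, -0.684, 0.176]
contact_force: [-0.8, -0.7, 4.5]
gripper_width: 31.2
```

```bash
python3 st.py
```

```text
21.45 [563.57  11.13  70.41] yaw -61.33 F [-0.78 -0.73  4.47] T [-0.097  0.122 -0.231] w 31.18 j6 1.759
```

The torque rose from −0.05 to −0.15 and then −0.23 N m on only 0.5°, so this is the stop. Backing off slightly and testing the lift.

>>> arm_command(increments=[[[0, 0, -0.5], [0, 0, 0], 1], [[0, 0, -0.9], [0, 0, 0], 1], [[0, 0, -0.9], [0, 0, 0.3], 1], [[0, 0, -0.9], [0, 0, 0.6], 1], [[0, 0, -0.9], [0, 0, 0.6], 1]])

```text
clock: 21.95
position: [563.6, 11.1, 70.6]
ee_rot: [0.687, 0.169, -0.686, 0.171]
contact_force: [1.1, -0.5, -0.6]
gripper_width: 31.2
```

```bash
python3 st.py
```

```text
21.95 [563.55  11.14  70.57] yaw -62.24 F [ 1.08 -0.54 -0.64] T [-0.232 -0.378 -0.117] w 31.21 j6 1.743
```

>>> arm_command(increments=[[[0, 0, 0], [0, 0, 0.3], 1], [[0, 0, 0], [0, 0, 0.6], 1], [[0, 0, 0], [0, 0, 0.8], 1], [[0, 0, 0], [0, 0, 0.8], 1], [[0, 0, 0], [0, 0, 0.8], 1]])

```text
clock: 22.45
position: [563.5, 11.1, 70.9]
ee_rot: [0.687, 0.168, -0.686, 0.171]
contact_force: [3.1, -0.2, -3.9]
gripper_width: 31.7
```

```bash
python3 st.py
```

```text
22.45 [563.47  11.09  70.91] yaw -62.25 F [ 3.12 -0.2  -3.9 ] T [-0.386 -0.832 -0.136] w 31.72 j6 1.743
```

>>> arm_command(increments=[[[0, 0, -0.6], [0, 0, 0], 1], [[0, 0, -0.8], [0, 0, 0.4], 1], [[0, 0, -0.8], [0, 0, 0.8], 1], [[0, 0, -0.8], [0, 0, 1], 1], [[0, 0, -0.8], [0, 0, 1], 1]])

```text
clock: 22.95
position: [563.5, 11.1, 72.1]
ee_rot: [0.688, 0.164, -0.687, 0.166]
contact_force: [1.9, -0.8, -0.7]
gripper_width: 31.0
```

```bash
python3 st.py
```

```text
22.95 [563.55  11.11  72.12] yaw -63.04 F [ 1.94 -0.82 -0.68] T [-0.223 -0.479 -0.079] w 30.98 j6 1.729
```

>>> arm_command(increments=[[[0, 0, 0], [0, 0, 0.5], 1], [[0, 0, 0], [0, 0, 1], 1], [[0, 0, 0], [0, 0, 1.5], 1], [[0, 0, 0], [0, 0, 2], 1], [[0, 0, 0], [0, 0, 2], 1]])

```text
clock: 23.45
position: [563.3, 11.0, 73.7]
ee_rot: [0.688, 0.164, -0.687, 0.166]
contact_force: [2.5, -0.8, -5.3]
gripper_width: 31.3
```

```bash
python3 st.py
```

```text
23.45 [563.25  10.98  73.72] yaw -63.06 F [ 2.53 -0.79 -5.3 ] T [-0.493 -0.848 -0.11 ] w 31.26 j6 1.729
```

>>> arm_command(increments=[[[0, 0, 0], [0.3, -0.1, 0.5], 1], [[0, 0, 0], [0.3, -0.1, 1.1], 1], [[0, 0, 0], [0.3, -0.1, 1.7], 1], [[0, 0, 0], [0.3, -0.1, 2.3], 1], [[0, 0, 0], [0.3, -0.1, 2.3], 1]])

```text
clock: 23.95
position: [562.7, 10.5, 75.7]
ee_rot: [-0.687, -0.163, 0.688, -0.166]
contact_force: [1.5, -2.3, -6.4]
gripper_width: 31.6
```

```bash
python3 st.py
```

```text
23.95 [562.67  10.51  75.71] yaw -63.08 F [ 1.46 -2.34 -6.45] T [-0.735 -0.324 -0.143] w 31.59 j6 1.729
```

>>> arm_command(increments=[[[0, 0, 0], [0.2, 0.2, 1], 1], [[0, 0, 0], [0.2, 0.2, 2], 1], [[0, 0, 0], [0.2, 0.2, 3], 1], [[0, 0, 0], [0.2, 0.2, 4], 1], [[0, 0, 0], [0.2, 0.2, 4], 1]])

```text
clock: 24.45
position: [563.4, 11.1, 80.7]
ee_rot: [0.688, 0.164, -0.687, 0.166]
contact_force: [-0.2, -0.6, -0.3]
gripper_width: 31.6
```

```bash
python3 st.py
```

```text
24.45 [563.4   11.1   80.72] yaw -63.04 F [-0.22 -0.58 -0.32] T [-0.014 -0.009 -0.02 ] w 31.57 j6 1.729
```

>>> arm_command(increments=[[[0, 0, 0], [0, 0, 8], 1], [[0, 0, 0], [0, 0, 16], 1], [[0, 0, 0], [0, 0, 26], 1], [[0, 0, 0], [0, 0, 36], 1], [[0, 0, 0], [0, 0, 40], 1]])

```text
clock: 24.95
position: [564.3, 11.2, 122.6]
ee_rot: [0.689, 0.164, -0.686, 0.166]
contact_force: [0.2, 1.3, 0.4]
gripper_width: 31.7
```

>>> arm_command(increments=[[[0, 0, 0], [-25, 2, 5], 1], [[0, 0, 0], [-50, 4, 5], 1], [[0, 0, 0], [-75, 6, 5], 1], [[0, 0, 0], [-100, 8, 5], 1], [[0, 0, 0], [-123, 9, 5], 1]])

```text
clock: 25.45
position: [440.1, 20.2, 127.8]
ee_rot: [0.689, 0.164, -0.686, 0.166]
contact_force: [-0.2, 0.1, -0.4]
gripper_width: 31.0
```

```bash
python3 st.py
python3 - <<'E'
from h import *
p,_=imaging.get_image("side");q,_=imaging.get_image("top")
cv2.imwrite("pics/c6.png",np.hstack([cv2.resize(p[140:240,270:370],(400,400),interpolation=cv2.INTER_CUBIC),cv2.resize(q[170:270,290:390],(400,400),interpolation=cv2.INTER_CUBIC)]))
E
```

```text
25.45 [440.05  20.21 127.79] yaw -63.04 F [-0.17  0.1  -0.43] T [-0.007 -0.027 -0.051] w 31.04 j6 1.618
```

View pics/c6.png

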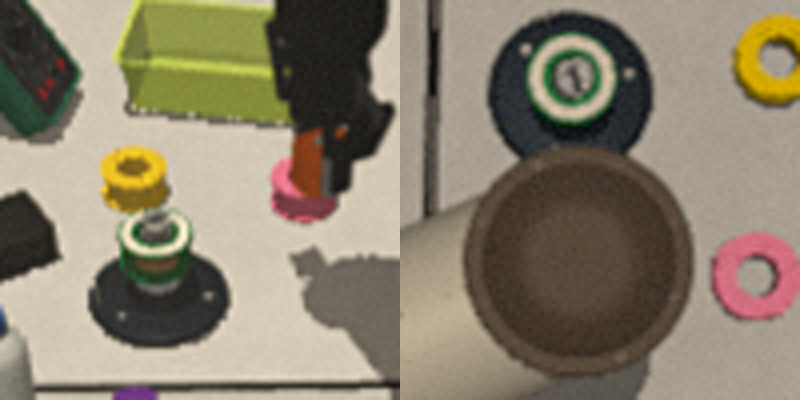

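The cap is off (left panel, orange at (308,160) in the jaws); the spindle and green reel are free, with the reel's top at (571,80) in the right panel. Lowering the cap to the bench.

>>> arm_command(increments=[[[0, 0, 0], [0, 0, -30], 1], [[0, 0, 0], [0, 0, -65], 1], [[0, 0, 0], [0, 0, -100], 1], [[0, 0, 0], [0, 0, -117], 1], [[0, 0, 0], [0, 0, -120], 1]])

```text
clock: 26.05
position: [437.6, 19.3, 5.8]
ee_rot: [-0.687, -0.164, 0.689, -0.166]
contact_force: [-0.1, 0.8, 0.4]
gripper_width: 31.3
```

>>> arm_command(increments=[[[0, 0, 0], [0, 0, 0], 1], [[0, 0, 0], [0, 0, 0], 1], [[0, 0, 0], [0, 0, 0], 1], [[0, 0, 0], [0, 0, 0], 1], [[0, 0, 0], [0, 0, 0], 1]])

```text
clock: 26.55
position: [438.0, 19.5, 6.5]
ee_rot: [-0.687, -0.164, 0.688, -0.166]
contact_force: [-0.6, 0.2, -0.8]
gripper_width: 31.3
```

```bash
python3 st.py
python3 - <<'E'
from h import *
print(at_z("top",333.5,188.75,84),at_z("top",332.75,190,72))
q,d=imaging.get_image("side");P=cloud("side",d)
h=cv2.cvtColor(q,cv2.COLOR_BGR2HSV);c=P[...,:];m=(np.hypot(c[...,0]-562.5,c[...,1]-11)<32)&(c[...,2]>60);print(c[m].min(0),c[m].max(0),np.percentile(c[m][:,2],[10,50,90]))
m=(h[...,0]<14)&(h[...,1]>120)&(np.hypot(c[...,0]-440,c[...,1]-20)<40);print("cap z",c[m][:,2].min(),c[m][:,2].max(),m.sum())
E
```

```text
26.55 [438.03  19.49   6.51] yaw -63.02 F [-0.61  0.19 -0.77] T [0.019 0.005 0.029] w 31.33 j6 1.616
[561.86891849   9.61288218  84.        ] [560.52164585  11.03823742  72.        ]
[535.40751732 -14.01165925  66.88599292] [586.52638459  41.19861099  87.11520206] [70.40234165 73.10069623 84.20878993]
cap z -1.8385807164866037 357.6541446537498 112
```

>>> arm_command(increments=[[[0, 0, 0], [0, 0, -1], 1], [[0, 0, 0], [0, 0, -2], 1], [[0, 0, 0], [0, 0, -3], 1], [[0, 0, 0], [0, 0, -3], 1], [[0, 0, 0], [0, 0, -3], 1]])

```text
clock: 27.1
position: [437.9, 19.4, 3.3]
ee_rot: [-0.687, -0.164, 0.688, -0.166]
contact_force: [-0.0, -0.8, -0.9]
gripper_width: 31.5
```

>>> arm_command(increments=[[[0, 0, 0], [0, 0, -0.5], 1], [[0, 0, 0], [0, 0, -1], 1], [[0, 0, 0], [0, 0, -1], 1], [[0, 0, 0], [0, 0, -1], 1], [[0, 0, 0], [0, 0, -1], 1]])

```text
clock: 27.6
position: [437.9, 19.4, 2.3]
ee_rot: [-0.687, -0.164, 0.688, -0.166]
contact_force: [-0.4, 0.3, -0.4]
gripper_width: 31.3
```

>>> arm_command(increments=[[[0, 0, 0], [0, 0, -0.5], 1], [[0, 0, 0], [0, 0, -0.8], 1], [[0, 0, 0], [0, 0, -0.8], 1], [[0, 0, 0], [0, 0, -0.8], 1], [[0, 0, 0], [0, 0, -0.8], 1]])

```text
clock: 28.1
position: [438.0, 19.5, 1.5]
ee_rot: [-0.687, -0.164, 0.688, -0.166]
contact_force: [-0.8, -0.0, 1.1]
gripper_width: 31.0
```

>>> arm_command(increments=[[[0, 0, 0], [0, 0, -0.4], 1], [[0, 0, 0], [0, 0, -0.8], 1], [[0, 0, 0], [0, 0, -0.8], 1], [[0, 0, 0], [0, 0, -0.8], 1], [[0, 0, 0], [0, 0, -0.8], 1]])

```text
clock: 28.6
position: [438.0, 19.4, 1.1]
ee_rot: [-0.687, -0.164, 0.688, -0.166]
contact_force: [-0.8, -0.0, 5.7]
gripper_width: 31.4
```

The cap is on the bench (5.7 N). Releasing.

>>> arm_command(increments=[[[0, 0, 0], [0, 0, 0.2], 0.6], [[0, 0, 0], [0, 0, 0.2], 0.5], [[0, 0, 0], [0, 0, 0.2], 0.3], [[0, 0, 0], [0, 0, 0.2], 0], [[0, 0, 0], [0, 0, 0.2], 0]])

```text
clock: 29.1
position: [438.0, 19.5, 1.2]
ee_rot: [-0.687, -0.164, 0.688, -0.166]
contact_force: [0.2, 0.4, -0.0]
gripper_width: 83.4
```

>>> arm_command(increments=[[[0, 0, 0], [0, 0, 10], 0], [[0, 0, 0], [0, 0, 25], 0], [[0, 0, 0], [0, 0, 60], 0], [[0, 0, 0], [0, 0, 100], 0], [[0, 0, 0], [0, 0, 125], 0]])

```text
clock: 29.6
position: [438.9, 19.7, 129.6]
ee_rot: [0.689, 0.164, -0.687, 0.166]
contact_force: [0.5, -0.1, 0.2]
gripper_width: 85.4
```

>>> arm_command(increments=[[[0, 0, 0], [25, -2, 0], 0], [[0, 0, 0], [50, -4, 0], 0], [[0, 0, 0], [75, -6, 0], 0], [[0, 0, 0], [100, -8, 0], 0], [[0, 0, 0], [124, -8.4, 0], 0]])

```text
clock: 30.1
position: [563.7, 11.0, 130.4]
ee_rot: [0.689, 0.164, -0.686, 0.166]
contact_force: [-0.6, 0.2, 0.6]
gripper_width: 85.4
```

>>> arm_command(increments=[[[0, 0, 0], [0, 0, -20], 0], [[0, 0, 0], [0, 0, -40], 0], [[0, 0, 0], [0, 0, -65], 0], [[0, 0, 0], [0, 0, -85], 0], [[0, 0, 0], [0, 0, -88], 0]])

```text
clock: 30.6
position: [561.8, 10.5, 40.6]
ee_rot: [-0.687, -0.164, 0.688, -0.166]
contact_force: [-0.7, 0.8, -0.8]
gripper_width: 85.8
```

>>> arm_command(increments=[[[0, 0, 0], [0, 0, 0], 0], [[0, 0, 0], [0, 0, 0], 0], [[0, 0, 0], [0, 0, 0], 0], [[0, 0, 0], [0, 0, 0], 0.1], [[0, 0, 0], [0, 0, 0], 0.2]])

```text
clock: 31.1
position: [562.2, 10.6, 41.3]
ee_rot: [-0.687, -0.164, 0.688, -0.166]
contact_force: [0.1, -0.5, -1.1]
gripper_width: 68.4
```

```bash
python3 st.py
python3 - <<'E'
from h import *
p,_=imaging.get_image("side");q,_=imaging.get_image("top")
cv2.imwrite("pics/c7.png",np.hstack([cv2.resize(p[155:235,270:350],(400,400),interpolation=cv2.INTER_CUBIC),cv2.resize(q[170:270,290:390],(400,400),interpolation=cv2.INTER_CUBIC)]))
E
```

```text
31.1 [562.2   10.62  41.28] yaw -63.02 F [ 0.07 -0.55 -1.13] T [ 0.022  0.033 -0.073] w 68.42 j6 1.73
```

View pics/c7.png

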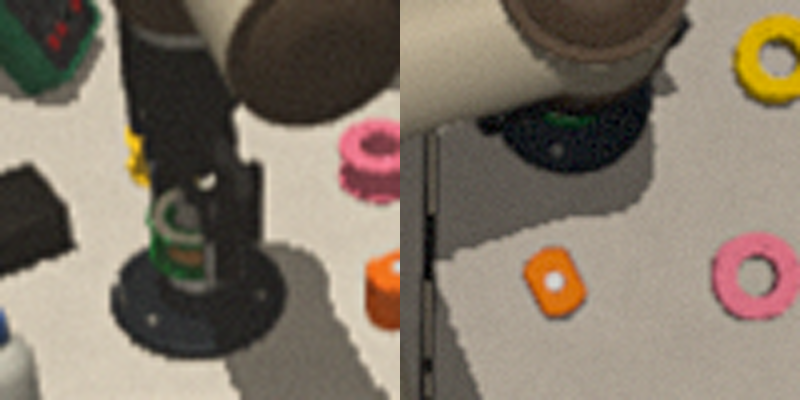

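The cap stands knob up on the bench (right panel (555,282)), and the fingers straddle the reel with room on both sides. Lowering further and closing by feel.

>>> arm_command(increments=[[[0, 0, 0], [0.8, 0.5, -3], 0.2], [[0, 0, 0], [0.8, 0.5, -6], 0.2], [[0, 0, 0], [0.8, 0.5, -7], 0.27], [[0, 0, 0], [0.8, 0.5, -7], 0.3], [[0, 0, 0], [0.8, 0.5, -7], 0.3]])

```text
clock: 31.7
position: [562.8, 11.0, 33.8]
ee_rot: [-0.687, -0.164, 0.688, -0.166]
contact_force: [-0.4, 1.1, -0.3]
gripper_width: 59.8
```

>>> arm_command(increments=[[[0, 0, 0], [0, 0, 0], 0.31], [[0, 0, 0], [0, 0, 0], 0.32], [[0, 0, 0], [0, 0, 0], 0.33], [[0, 0, 0], [0, 0, 0], 0.33], [[0, 0, 0], [0, 0, 0], 0.33]])

```text
clock: 32.2
position: [562.8, 11.0, 33.8]
ee_rot: [-0.687, -0.164, 0.688, -0.166]
contact_force: [-0.5, -0.7, 0.2]
gripper_width: 56.7
```

>>> arm_command(increments=[[[0, 0, 0], [0, 0, 0], 0.335], [[0, 0, 0], [0, 0, 0], 0.34], [[0, 0, 0], [0, 0, 0], 0.345], [[0, 0, 0], [0, 0, 0], 0.35], [[0, 0, 0], [0, 0, 0], 0.35]])

```text
clock: 32.7
position: [562.8, 11.1, 33.9]
ee_rot: [-0.687, -0.164, 0.688, -0.166]
contact_force: [0.0, 1.1, 0.6]
gripper_width: 55.7
```

```bash
python3 st.py
```

```text
32.7 [562.82  11.08  33.95] yaw -63.02 F [0.01 1.12 0.57] T [0.029 0.09  0.009] w 55.69 j6 1.729
```

>>> arm_command(increments=[[[0, 0, 0], [0, 0, 0], 0.4], [[0, 0, 0], [0, 0, 0], 0.6], [[0, 0, 0], [0, 0, 0], 1], [[0, 0, 0], [0, 0, 0], 1], [[0, 0, 0], [0, 0, 0], 1]])

```text
clock: 33.2
position: [562.9, 11.1, 34.1]
ee_rot: [-0.687, -0.164, 0.688, -0.166]
contact_force: [-1.0, -0.3, 3.1]
gripper_width: 53.8
```

>>> arm_command(increments=[[[0, 0, 0], [0, 0, 0.5], 1], [[0, 0, 0], [0, 0, 1], 1], [[0, 0, 0], [0, 0, 2], 1], [[0, 0, 0], [0, 0, 3], 1], [[0, 0, 0], [0, 0, 3], 1]])

```text
clock: 33.7
position: [562.8, 11.0, 37.0]
ee_rot: [-0.687, -0.164, 0.688, -0.166]
contact_force: [0.4, 0.4, 0.0]
gripper_width: 53.8
```

```bash
python3 st.py
```

```text
33.7 [562.84  11.03  37.02] yaw -63.02 F [0.4  0.36 0.04] T [-0.067  0.023  0.054] w 53.79 j6 1.729
```

>>> arm_command(increments=[[[0, 0, 0], [0, 0, 2], 1], [[0, 0, 0], [0, 0, 4], 1], [[0, 0, 0], [0, 0, 6], 1], [[0, 0, 0], [0, 0, 8], 1], [[0, 0, 0], [0, 0, 10], 1]])

```text
clock: 34.2
position: [562.9, 11.1, 47.3]
ee_rot: [-0.687, -0.164, 0.688, -0.166]
contact_force: [-0.4, 0.2, -0.4]
gripper_width: 53.9
```

>>> arm_command(increments=[[[0, 0, 0], [0, 0, 3], 1], [[0, 0, 0], [0, 0, 6], 1], [[0, 0, 0], [0, 0, 9], 1], [[0, 0, 0], [0, 0, 12], 1], [[0, 0, 0], [0, 0, 15], 1]])

```text
clock: 34.7
position: [562.9, 11.1, 62.6]
ee_rot: [-0.687, -0.164, 0.688, -0.166]
contact_force: [-0.2, -1.0, -1.1]
gripper_width: 53.6
```

>>> arm_command(increments=[[[0, 0, 0], [0, 0, 5], 1], [[0, 0, 0], [0, 0, 12], 1], [[0, 0, 0], [0, 0, 20], 1], [[0, 0, 0], [0, 0, 35], 1], [[0, 0, 0], [0, 0, 50], 1]])

```text
clock: 35.2
position: [562.9, 11.0, 113.5]
ee_rot: [-0.687, -0.164, 0.688, -0.166]
contact_force: [0.2, 0.0, -0.1]
gripper_width: 53.6
```

```bash
python3 st.py
python3 - <<'E'
from h import *
p,d=imaging.get_image("side");q,dt=imaging.get_image("top")
cv2.imwrite("pics/c8.png",np.hstack([cv2.resize(p[120:220,270:370],(400,400),interpolation=cv2.INTER_CUBIC),cv2.resize(q[150:280,330:480],(400,347),interpolation=cv2.INTER_CUBIC)[:400] if 0 else cv2.resize(q[150:290,340:480],(400,400),interpolation=cv2.INTER_CUBIC)]))
P=cloud("top",dt);h=cv2.cvtColor(q,cv2.COLOR_BGR2HSV).astype(int)
m=(h[...,0]>28)&(h[...,0]<45)&(h[...,1]>100);m[:,:410]=0;m[:,480:]=0;m[:170]=0;m[260:]=0
m&=(P[...,2]<75)&(P[...,2]>-8)
ys=np.argwhere(m);print(len(ys));r=P[m];print("outline",cv2.minAreaRect(r[r[:,2]>45][:,:2].astype(np.float32)),"floor",cv2.minAreaRect(r[r[:,2]<8][:,:2].astype(np.float32)),r[r[:,2]<8].mean(0),np.percentile(r[:,2],[2,50,98]))
E
```

```text
35.2 [562.89  11.05 113.53] yaw -63.02 F [ 0.16  0.04 -0.08] T [ 0.039 -0.037 -0.024] w 53.58 j6 1.73
3374
outline ((504.231201171875, -273.3824157714844), (112.0244369506836, 191.10250854492188), 79.91484832763672) floor ((500.95892333984375, -275.8977355957031), (92.0501937866211, 183.42929077148438), 80.07959747314453) [ 503.14712536 -276.98119589    2.61490333] [-0.916793    4.91329372 61.30190601]
```

View pics/c8.png

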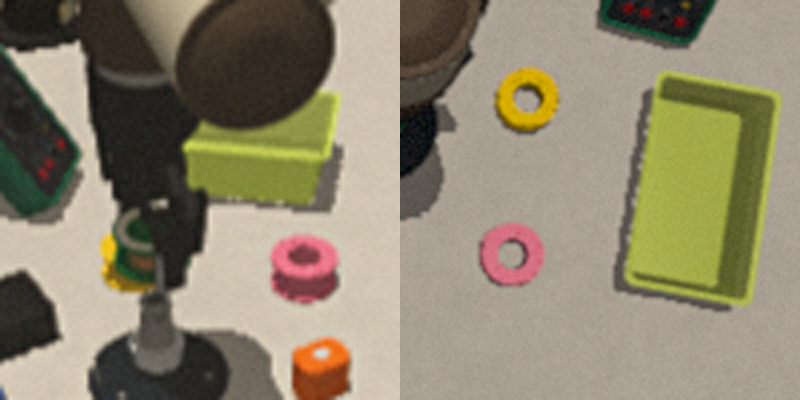

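The reel is off the spindle and held level (left panel (135,235)). The tray is seen at (705,190) in the right panel, centre ≈ (503,−274), long axis at −10°. Carrying the reel there while turning the jaws to the tray's long axis (yaw 170°, as −10° would pass J6's limit).

>>> arm_command(increments=[[[0, 0, -8], [-4, -19, 4], 1], [[0, 0, -16], [-8, -38, 8], 1], [[0, 0, -24], [-12, -57, 10], 1], [[0, 0, -32], [-16, -76, 10], 1], [[0, 0, -40], [-20, -95, 10], 1]])

```text
clock: 35.8
position: [544.1, -84.2, 124.9]
ee_rot: [0.703, -0.084, -0.701, -0.08]
contact_force: [0.0, 0.4, -0.6]
gripper_width: 53.9
```

>>> arm_command(increments=[[[0, 0, -8], [-4, -19, 0], 1], [[0, 0, -16], [-8, -38, 0], 1], [[0, 0, -24], [-12, -57, 0], 1], [[0, 0, -32], [-16, -76, 0], 1], [[0, 0, -40], [-20, -95, 0], 1]])

```text
clock: 36.3
position: [523.5, -179.9, 124.4]
ee_rot: [0.631, -0.321, -0.631, -0.317]
contact_force: [0.8, -0.8, -0.2]
gripper_width: 53.8
```

>>> arm_command(increments=[[[0, 0, -8], [-4, -19, 0], 1], [[0, 0, -16], [-8, -38, 0], 1], [[0, 0, -24], [-12, -57, 0], 1], [[0, 0, -32], [-16, -76, 0], 1], [[0, 0, -40], [-20, -95, 0], 1]])

```text
clock: 36.8
position: [502.9, -275.5, 123.8]
ee_rot: [-0.481, 0.519, 0.483, 0.515]
contact_force: [0.4, 0.4, 0.6]
gripper_width: 53.6
```

```bash
python3 st.py
```

```text
36.8 [ 502.91 -275.5   123.8 ] yaw 176.0 F [0.39 0.4  0.56] T [0.02  0.021 0.039] w 53.55 j6 0.145
```

Now the last 6° of turn, then down into the tray.

>>> arm_command(increments=[[[0, 0, -4], [0, 1, 0], 1], [[0, 0, -6], [0, 1, -20], 1], [[0, 0, -6], [0, 1, -45], 1], [[0, 0, -6], [0, 1, -70], 1], [[0, 0, -6], [0, 1, -80], 1]])

```text
clock: 37.3
position: [500.9, -273.9, 41.0]
ee_rot: [-0.452, 0.545, 0.457, 0.539]
contact_force: [-0.4, 0.2, -0.2]
gripper_width: 53.5
```

>>> arm_command(increments=[[[0, 0, 0], [0, 0, 0], 1], [[0, 0, 0], [0, 0, -10], 1], [[0, 0, 0], [0, 0, -20], 1], [[0, 0, 0], [0, 0, -30], 1], [[0, 0, 0], [0, 0, -35], 1]])

```text
clock: 37.8
position: [500.5, -273.8, 5.1]
ee_rot: [-0.451, 0.545, 0.457, 0.539]
contact_force: [-0.4, 1.3, -0.6]
gripper_width: 53.5
```

>>> arm_command(increments=[[[0, 0, 0], [0, 0, 0], 1], [[0, 0, 0], [0, 0, 0], 1], [[0, 0, 0], [0, 0, 0], 1], [[0, 0, 0], [0, 0, 0], 1], [[0, 0, 0], [0, 0, 0], 1]])

```text
clock: 38.3
position: [500.8, -273.8, 5.4]
ee_rot: [-0.452, 0.545, 0.457, 0.539]
contact_force: [-0.4, -0.3, -0.2]
gripper_width: 53.7
```

```bash
python3 st.py
```

```text
38.3 [ 500.79 -273.82    5.43] yaw 169.95 F [-0.37 -0.26 -0.17] T [-0.001 -0.035 -0.05 ] w 53.71 j6 0.038
```

>>> arm_command(increments=[[[0, 0, 0], [0, 0, -2], 1], [[0, 0, 0], [0, 0, -4], 1], [[0, 0, 0], [0, 0, -6], 1], [[0, 0, 0], [0, 0, -6], 1], [[0, 0, 0], [0, 0, -6], 1]])

```text
clock: 38.8
position: [500.7, -273.8, -0.7]
ee_rot: [-0.451, 0.545, 0.457, 0.539]
contact_force: [-0.4, 0.5, -0.2]
gripper_width: 53.7
```

>>> arm_command(increments=[[[0, 0, 0], [0, 0, -1], 1], [[0, 0, 0], [0, 0, -2], 1], [[0, 0, 0], [0, 0, -2], 1], [[0, 0, 0], [0, 0, -2], 1], [[0, 0, 0], [0, 0, -2], 1]])

```text
clock: 39.3
position: [500.9, -273.9, -1.3]
ee_rot: [-0.452, 0.545, 0.457, 0.539]
contact_force: [-2.6, 1.5, 7.8]
gripper_width: 54.1
```

>>> arm_command(increments=[[[0, 0, 0], [0, 0, -1], 1], [[0, 0, 0], [0, 0, -1.5], 1], [[0, 0, 0], [0, 0, -1.5], 1], [[0, 0, 0], [0, 0, -1.5], 1], [[0, 0, 0], [0, 0, -1.5], 1]])

```text
clock: 39.8
position: [501.0, -274.0, -1.3]
ee_rot: [-0.452, 0.544, 0.457, 0.539]
contact_force: [-2.7, 2.5, 9.5]
gripper_width: 53.6
```

Contact at TCP z −1.3 (fingertips or reel on the floor). Relieving the press and opening.

>>> arm_command(increments=[[[0, 0, 0], [0, 0, 0.5], 1], [[0, 0, 0], [0, 0, 0.5], 1], [[0, 0, 0], [0, 0, 0.5], 0.3], [[0, 0, 0], [0, 0, 0.5], 0.2], [[0, 0, 0], [0, 0, 0.5], 0.1]])

```text
clock: 40.3
position: [500.9, -273.9, -1.1]
ee_rot: [-0.452, 0.544, 0.457, 0.539]
contact_force: [0.1, -0.8, 0.7]
gripper_width: 76.7
```

>>> arm_command(increments=[[[0, 0, 0], [0, 0, 0], 0.1], [[0, 0, 0], [0, 0, 10], 0.05], [[0, 0, 0], [0, 0, 25], 0.05], [[0, 0, 0], [0, 0, 60], 0.05], [[0, 0, 0], [0, 0, 100], 0.05]])

```text
clock: 40.8
position: [500.0, -273.7, 99.6]
ee_rot: [-0.451, 0.545, 0.458, 0.538]
contact_force: [0.8, -1.0, -0.2]
gripper_width: 81.2
```

>>> arm_command(increments=[[[0, 0, 0], [0, 0, 30], 0], [[0, 0, 0], [-30, 40, 70], 0], [[0, 0, 0], [-50, 80, 100], 0], [[0, 0, 0], [-60, 120, 100], 0], [[0, 0, 0], [-60, 160, 100], 0]])

```text
clock: 41.3
position: [439.0, -112.7, 202.3]
ee_rot: [-0.452, 0.544, 0.456, 0.54]
contact_force: [2.0, 0.3, 0.3]
gripper_width: 85.6
```

```bash
python3 st.py
python3 - <<'E'
from h import *
p,d=imaging.get_image("side");q,dt=imaging.get_image("top")
cv2.imwrite("pics/c9.png",np.hstack([cv2.resize(p[120:220,280:380],(400,400),interpolation=cv2.INTER_CUBIC),cv2.resize(q[160:300,320:480],(400,350),interpolation=cv2.INTER_CUBIC)[:400] if 0 else cv2.resize(q[150:290,340:480],(400,400),interpolation=cv2.INTER_CUBIC)]))
P=cloud("top",dt);m=(np.abs(P[...,0]-501)<45)&(np.abs(P[...,1]+274)<32)&(P[...,2]>20)&(P[...,2]<60);r=P[m];print(len(r),r.mean(0),r.min(0),r.max(0))
E
```

```text
41.3 [ 439.02 -112.73  202.25] yaw 169.93 F [1.99 0.25 0.33] T [ 0.075 -0.184 -0.057] w 85.55 j6 -0.282<stdin>:4: RuntimeWarning: Mean of empty slice.
  ret = um.true_divide(
Traceback (most recent call last):
ValueError: zero-size array to reduction operation minimum which has no identity
```

View pics/c9.png

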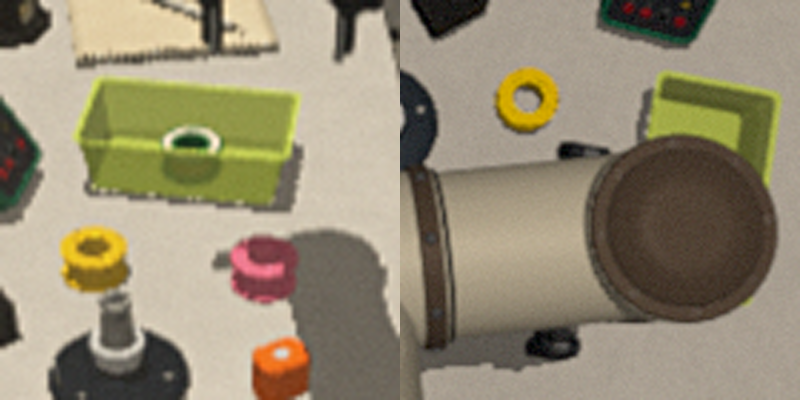

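The side view shows the reel flat in the tray at (192,150) and the cap upright at (282,370); the arm hides the tray from above. Moving clear for a last check.

>>> arm_command(increments=[[[0, 0, 0], [0, 45, 0], 0], [[0, 0, 0], [0, 90, 0], 0], [[0, 0, 0], [0, 135, 0], 0], [[0, 0, 0], [0, 180, 0], 0], [[0, 0, 0], [0, 210, 0], 0]])

```text
clock: 41.9
position: [439.7, 101.9, 202.3]
ee_rot: [-0.454, 0.542, 0.459, 0.538]
contact_force: [1.6, -0.6, -0.5]
gripper_width: 85.4
```

>>> arm_command(increments=[[[0, 0, 0], [0, 0, 0], 0], [[0, 0, 0], [0, 0, 0], 0], [[0, 0, 0], [0, 0, 0], 0], [[0, 0, 0], [0, 0, 0], 0], [[0, 0, 0], [0, 0, 0], 0]])

```text
clock: 42.4
position: [439.8, 101.0, 202.3]
ee_rot: [-0.454, 0.542, 0.459, 0.538]
contact_force: [-1.0, -0.0, 0.7]
gripper_width: 85.7
```

```bash
python3 st.py
python3 - <<'E'
from h import *
p,d=imaging.get_image("side");q,dt=imaging.get_image("top")
cv2.imwrite("pics/c10.png",np.hstack([cv2.resize(p[120:260,240:380],(400,400),interpolation=cv2.INTER_CUBIC),cv2.resize(q[150:290,340:480],(400,400),interpolation=cv2.INTER_CUBIC)]))
P=cloud("top",dt);h=cv2.cvtColor(q,cv2.COLOR_BGR2HSV).astype(int)
m=np.zeros(P.shape[:2],bool);m[170:265,410:480]=1
lime=m&(h[...,0]>28)&(h[...,0]<45)&(h[...,1]>100);r=P[lime];rim=cv2.minAreaRect(r[(r[:,2]>48)&(r[:,2]<72)][:,:2].astype(np.float32));print("rim",rim)
C=np.array(rim[0]);a=np.radians(-10);R=np.array([[np.cos(a),np.sin(a)],[-np.sin(a),np.cos(a)]])
L=(P[...,:2]-C)@R.T;k=m&(np.abs(L[...,0])<80)&(np.abs(L[...,1])<38)&(P[...,2]>21)&(P[...,2]<50);print("reel pts",k.sum(),L[k].mean(0),L[k].min(0),L[k].max(0),P[k].mean(0))
A=np.c_[P[k][:,:2],np.ones(k.sum())];print("plane",np.linalg.lstsq(A,P[k][:,2],rcond=None)[0])
P=cloud("side",d);s=np.zeros(P.shape[:2],bool);k=(np.hypot(P[...,0]-438,P[...,1]-19)<28)&(P[...,2]>31)&(P[...,2]<50);print("cap top",k.sum(),P[k].mean(0) if k.any() else 0)
E
```

```text
42.4 [439.76 100.96 202.31] yaw 170.36 F [-0.97 -0.04  0.69] T [-0.034 -0.031  0.025] w 85.7 j6 -0.747
rim ((504.1881103515625, -273.5108337402344), (111.82275390625, 191.1539764404297), 80.09728240966797)
reel pts 298 [-1.72572549 -1.17742107] [-29.37482125 -28.35262977] [26.18149982 27.28730939] [ 502.28414549 -274.37069805   30.30023342]
plane [-2.79345578e-03  4.77881564e-03  3.30145090e+01]
cap top 103 [436.5590006   23.19826931  36.23843904]
```

View pics/c10.png

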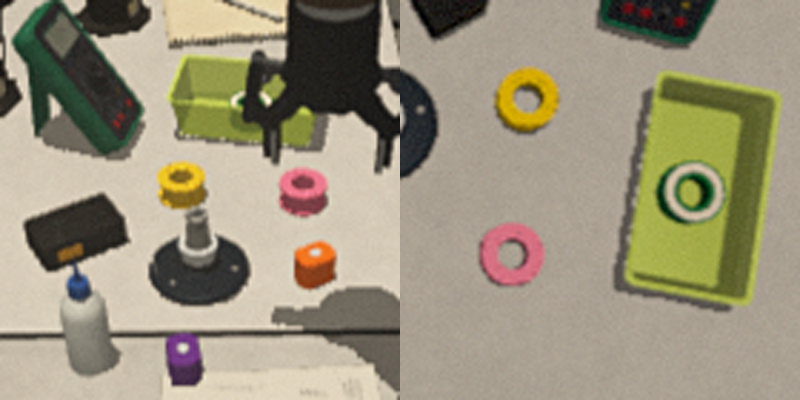

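The reel lies flat in the middle of the tray, the cap stands upright on the bench, nothing else has moved, and the arm is clear. Handing in.

```bash
python3 -c "
from bench import arm
print(arm.job_done())"
```

```text
the job is handed in; nothing more can be done
None
```

I took the orange cap and the empty green reel off the stand and handed the job in at about 42.5 s of the 72 s allowed. No verdict was reported.

- **Cap:** I turned it about 60° anticlockwise in one grip. The torque rose from about 0.05 to 0.23 N m there, which I took as the stop. I backed off slightly and drew the cap up with readings of at most 6.5 N, then set it down on the bench at about (437, 20). Its top measured 36 mm high, so it stands knob up.
- **Reel:** It slid off the spindle with about 1 N of force. It now lies in the lime tray about 2 mm from the middle, its top at 30 mm, flat to under 0.01 rad.
- **Other things on the bench:** The bottle and the pink, yellow and purple look-alikes appear in place in the last picture. The new reel and red driver were outside that crop, so I did not check them at the end; the arm did not work near them.
- **Rough points:** The fingertips seemed to touch the tray floor before the reel did, so the reel probably dropped a few millimetres on release (about 0.36 m/s at most, estimated). At the stop the torque peaked close to the 0.25 N m limit.

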